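Open the glaze sample rack at the tall board

ROBOT

A 6-joint arm with a two-finger parallel gripper is mounted at the origin on the work surface. World frame = base frame: x ahead of the robot, y to its left, z up, the work surface at z = 0. Lengths are in m, angles in rad, forces in N, time in s.
With the tool pointing down it reaches from about 0.35 to 0.975 m from the base axis. Payload 7.1 kg.
Tool frame: the origin (TCP) lies midway between the tips of the shut fingers; the grasp point (between the pads) lies 19 mm behind it; z points along the fingers, y is the line along which they close (so a half turn about z gives the same grasp; the last joint's range is limited). The gripper opens to 88 mm and grips with 3 to 60 N. Pads are 20 mm wide; open, the fingers measure 115 mm over their backs; the gripper's body (75 mm by 178 mm) begins 61 mm behind the grasp point.
Start: joints at [1.306, 0.423, 1.63, -0, 1.089, -0.019], TCP at [0.152, 0.606, 0.223] pointing down, gripper open.
Joint ranges: [-3, 3], [-0.9, 2.11], [0.09, 2.58], [-1.31, 4.45], [0.11, 2.69], [-2.54, 2.54]. Speed limits (rad/s): [2.39, 2.39, 3.01, 3.14, 3.14, 3.14].

INTERFACE

Orientations are given as a unit quaternion [w, x, y, z].
In Python, from station import move_pose, movel, movej, command_gripper, wait, inverse_kinematics, read_camera, camera_info, MotionError, job_done, get_time, get_joint_pos, get_qvel, get_effort, get_tcp_pos, get_ee_rot, get_ft_force, get_ft_torque, get_grip_width, get_finger_force gives the robot as it stands. Calls block until the motion is done:
- move_pose(position, orientation): joint-space move of the TCP to a pose.
- movel(position, frame=None, v=0.15, until_force=None): straight line of the TCP; frame=None keeps the orientation; v is the mean speed in m/s. With until_force (N) it stops when the force on the tool has changed by that much, and returns True; else False.
- movej(angles): joint-space move.
- command_gripper(opening): opening from 0.0 (shut) to 1.0 (fully open); the grip force is fixed at half the most; returns when the fingers have stopped.
- wait(seconds).
- inverse_kinematics(position, orientation): joint angles nearest the present ones, or None.
- read_camera(name): name is "scene" or "top"; returns the picture (420x560x3 uint8, red, green, blue); there is no depth.
- camera_info(name): a dict with "intrinsics" (3x3 intrinsics, pixels), "T" (4x4, takes a point from camera to world coordinates). Camera axes: x right, y up, looking along -z (the intrinsics and any distortion apply to the point x, -y, -z); pixel columns grow to the right and rows downward; lengths in m; the calibration is good to about 2 mm. A picture is of the moment at which its call begins. camera_info takes no time and is no camera call.
A pose or a line that the arm cannot do raises MotionError and nothing moves.
- job_done(): hands the job in; it is judged then, once.
Readings, each from a call of its own:
- get_time(): time.
- get_joint_pos(): joint angles.
- get_qvel(): joint speeds.
- get_effort(): joint torques, N m.
- get_tcp_pos(): TCP position.
- get_ee_rot(): TCP orientation.
- get_ft_force(): force on the tool from outside, world axes, zero at the start.
- get_ft_torque(): the same for the moment, N m.
- get_grip_width(): opening from 0.0 (shut) to 1.0 (fully open).
- get_finger_force(): force on a finger pad.
Only numpy, scipy, OpenCV 4.12 (cv2) and the standard library are available. Lean on these libraries where they do the work, as an engineer would, in place of code of your own. Each camera call takes 0.05 s, during which the arm holds its last target. There are 200 camera calls.

TASK

Open the sample rack at the tall board: push the tall board, and every board to the left of it (the robot's left, +y), over with the fingers so that they all lean left, and leave all the boards to the right of it leaning right. Only push: do not lift or pull any board out of the rack, and do not disturb the other things on the table.

Things in the scene. Friction and masses are not known exactly. Their poses are not given: they have to be found in the camera images.
- rack: Light wooden sample rack fixed to the table, 150 mm deep (its x, away from the robot at yaw 0), 452 mm long (its y, to the robot's left at yaw 0), base 15 mm thick. Origin: centre of its underside. Six A-shaped dividers, tops 85 mm above the table, leave five V slots centred at y = +144, +72, 0, -72, -144 mm, one board in each. Slot floors: 12 mm wide, 15 mm above the table.
- rack_mid (a point): Floor of the rack's middle slot. A board leans 16.7 degrees (0.29 rad) left or right, flat on the divider on that side; about 1 N at its top moves it. Pushed past upright it falls by itself to the other side, its bottom edge staying within 6 mm of the slot's middle. The divider faces rise from 6 mm either side of the slot's middle.
- rack_left (a point): Floor of the leftmost slot; the rack's open gap is to the right of its board. Between two boards leaning the same way there is about 60 mm of clear space. A board cannot rest leaning left while its left neighbour leans right (they meet above 100 mm height), so boards are tipped left one by one, starting at the gap: leftmost first.
- board_tall: The tall plywood sample board, 130 mm wide (its x), 10 mm thick (its y), 225 mm tall (its z), about 0.36 kg, glaze test tiles on its right (-y) face. Origin: centre of its bottom edge; z runs up the board, y out of its plain left face. The only board taller than the rest. Starts in the second, third or fourth slot from the left, leaning right.
- board_1: A plywood sample board, 130 mm wide (its x), 10 mm thick (its y), 180 mm tall (its z), about 0.3 kg, glaze test tiles on its right (-y) face. Origin: centre of its bottom edge; z runs up the board, y out of its plain left face. Starts in the second, third or fourth slot from the left, leaning right.
- board_2: A plywood sample board, 130 mm wide (its x), 10 mm thick (its y), 180 mm tall (its z), about 0.3 kg, glaze test tiles on its right (-y) face. Origin: centre of its bottom edge; z runs up the board, y out of its plain left face. Starts in the second, third or fourth slot from the left, leaning right.
- board_left: A plywood sample board, 130 mm wide (its x), 10 mm thick (its y), 180 mm tall (its z), about 0.3 kg, glaze test tiles on its right (-y) face. Origin: centre of its bottom edge; z runs up the board, y out of its plain left face. In the leftmost (+y) slot, leaning left already.
- board_right: A plywood sample board, 130 mm wide (its x), 10 mm thick (its y), 180 mm tall (its z), about 0.3 kg, glaze test tiles on its right (-y) face. Origin: centre of its bottom edge; z runs up the board, y out of its plain left face. In the rightmost (-y) slot, leaning right.
- mug: White enamel mug, 80 mm across, 82 mm tall, with a handle; stands on the robot's side of the rack. Origin: centre of its underside. Bystander: leave it where it is.
- vase: White ribbed cylinder vase, 82 mm across, 195 mm tall; stands beyond the rack. Origin: centre of its underside. Bystander: leave it where it is.
- jar: Small jar with black cap, 54 mm across, 75 mm tall; on the robot's side of the rack. Origin: centre of its underside. Bystander: leave it where it is.
- test_tile: Loose square terracotta tile, 60 x 60 x 9 mm, lying flat on the robot's side of the rack. Origin: centre of its underside. Bystander: leave it where it is.
- stone: Polished pebble, 60 mm across, 33 mm tall; beyond the rack. Origin: centre of its underside. Bystander: leave it where it is.
- brush: Paint brush lying flat on the table, left of the rack. Origin: on the table under its middle. Bystander: leave it where it is.
- spatula: Wooden-handled spatula lying flat on the table, right of the rack. Origin: on the table under its middle. Bystander: leave it where it is.
Not all that is in view belongs to the job. Leave any white look-alike of the board_1 alone.

How it is judged:
By the outcome, as a careful person would: the job done as asked, in the order asked, and still so for the second after the job is handed in, with the robot touching nothing.
It also fails if it takes over 64 s, if anything falls off the work surface, if the arm or the gripper's body presses on something with over 40 N, if the wrist force passes 120 N, or if a joint passes its speed limit or range.

## Working session

There is one attempt and no reset: what is moved stays moved. The work goes in short steps, each a Python script; the robot and the scene stay as the last script left them, time stands still between calls to the robot, and variables do not carry over. Pictures are saved under pics/ and viewed, at most 10 in all, crops included, and the job is handed in when it is done.

```bash
mkdir -p pics; ls; python3 - <<'E'
from station import *
import cv2,numpy as np
np.set_printoptions(precision=4,suppress=True)
for n in("scene","top"):
    cv2.imwrite(f"pics/{n}0.png",cv2.cvtColor(read_camera(n),cv2.COLOR_RGB2BGR)); i=camera_info(n); print(n,i)
print(get_time(),get_tcp_pos(),get_ee_rot())
E
```

```text
pics
scene {'intrinsics': array([[504.6083,   0.    , 284.7889],
       [  0.    , 504.6083, 216.2141],
       [  0.    ,   0.    ,   1.    ]]), 'T': array([[-0.615 , -0.5804,  0.5337,  1.3447],
       [ 0.7885, -0.443 ,  0.4267,  0.6517],
       [-0.0113,  0.6832,  0.7301,  1.2008],
       [ 0.    ,  0.    ,  0.    ,  1.    ]])}
top {'intrinsics': array([[423.4384,   0.    , 276.3785],
       [  0.    , 423.4384, 205.6053],
       [  0.    ,   0.    ,   1.    ]]), 'T': array([[-0.0158,  0.9806, -0.1955,  0.278 ],
       [-0.9997, -0.0123,  0.0188, -0.0052],
       [ 0.0161,  0.1958,  0.9805,  1.181 ],
       [ 0.    ,  0.    ,  0.    ,  1.    ]])}
0.1 [0.1519 0.6058 0.222 ] [-0.0001  0.1226  0.9925 -0.0007]
```

View pics/scene0.png

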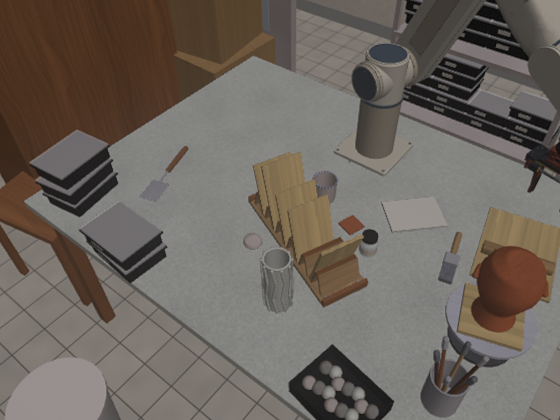

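View pics/top0.png

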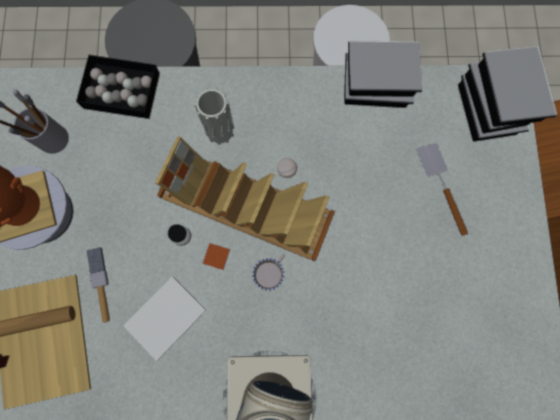

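Scene: the rack runs from (265,185) to (345,290) with its gap near (325,245). Top: the rack spans (160,190)–(330,235), with the mug (268,273), jar (178,234), tile (216,256), vase (212,105) and stone (287,168) around it. The white sheet at (165,318) is the look-alike. Next I'll enlarge the rack.

```bash
python3 - <<'E'
import cv2,numpy as np
a=cv2.imread("pics/scene0.png")[140:310,235:385]; b=cv2.imread("pics/top0.png")[130:270,145:345]
cv2.imwrite("pics/cs.png",cv2.resize(a,None,fx=3.5,fy=3.5,interpolation=cv2.INTER_CUBIC))
cv2.imwrite("pics/ct.png",cv2.resize(b,None,fx=4,fy=4,interpolation=cv2.INTER_CUBIC))
E
```

```text
(no output)
```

View pics/cs.png

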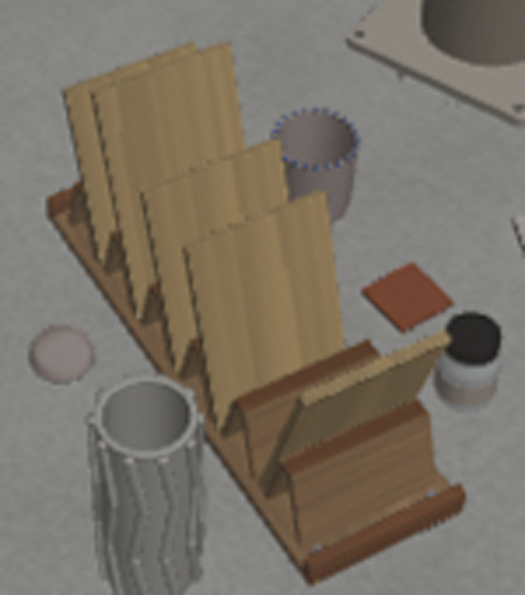

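View pics/ct.png

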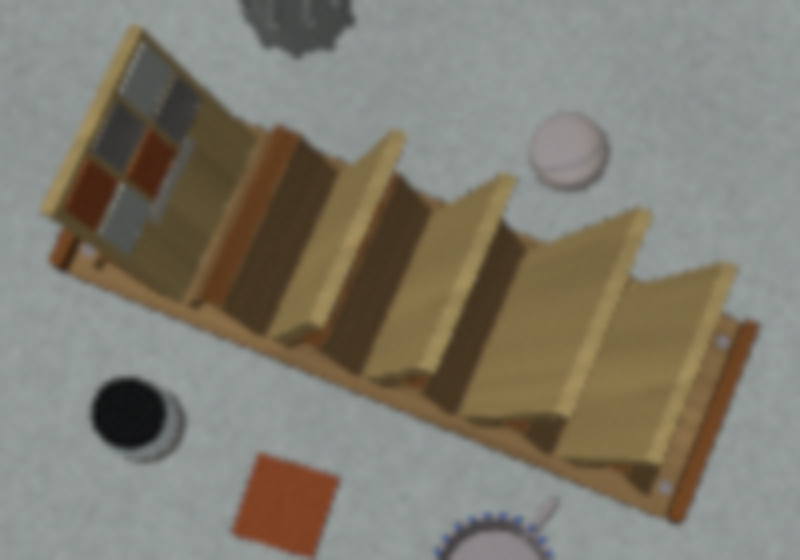

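```bash
cat > h.py <<'E'
import numpy as np,cv2
from station import *
np.set_printoptions(precision=4,suppress=True)
def ray(n,p):
    i=camera_info(n);K=i["intrinsics"];T=i["T"]
    d=np.linalg.solve(K,[p[0],p[1],1]);d=T[:3,:3]@[d[0],-d[1],-d[2]]
    return T[:3,3],d/np.linalg.norm(d)
def onz(n,p,z):
    o,d=ray(n,p);return o+d*(z-o[2])/d[2]
def tri(ps,pt):
    o1,d1=ray("scene",ps);o2,d2=ray("top",pt)
    t=np.linalg.lstsq(np.c_[d1,-d2],o2-o1,rcond=None)[0]
    a,b=o1+t[0]*d1,o2+t[1]*d2
    return (a+b)/2,np.linalg.norm(a-b)
cs=lambda u,v:(235+u/3.5,140+v/3.5)
ct=lambda u,v:(145+u/4,130+v/4)
E
python3 - <<'E'
from h import *
D={"L":[((300,403),(133,28)),((448,335),(45,212))],
"B2":[((187,243),(392,135)),((325,193),(306,328))],
"B3":[((142,192),(502,178)),((280,142),(420,372))],
"B4":[((93,92),(638,212)),((230,44),(555,412))],
"B5":[((64,90),(722,266)),((195,43),(645,460))]}
for k,v in D.items():
    P=[]
    for s,t in v:
        p,e=tri(cs(*s),ct(*t));P.append(p);print(k,p,"gap",round(e,4))
    d=P[0]-P[1];print("  width",np.linalg.norm(d),"yaw",np.degrees(np.arctan2(d[1],d[0])))
for z in(0,.015):
    c=[onz("top",ct(*q),z) for q in((55,268),(678,522),(760,325))];s=[onz("scene",cs(*q),z) for q in((312,583),(463,500),(48,208))]
    print(z,"top",np.array(c)[:,:2].tolist(),"scene",np.array(s)[:,:2].tolist(), np.linalg.norm(c[0]-c[1]),np.linalg.norm(c[1]-c[2]),np.linalg.norm(s[0]-s[2]))
for n,p,z in(("vase",(211,103),.195),("mug",(268,273),.082),("jar",(177,233),.075),("stone",(287,168),.02),("tile",(216,256),.009)):print(n,onz("top",p,z))
E
```

```text
L [0.6531 0.2153 0.1837] gap 0.0006
L [0.5346 0.2659 0.1868] gap 0.0037
  width 0.1288990184885493 yaw -23.097100197336157
B2 [0.5803 0.0547 0.1917] gap 0.0013
B2 [0.4628 0.1063 0.1862] gap 0.001
  width 0.1284746511635308 yaw -23.735970993499578
B3 [ 0.5538 -0.012   0.1878] gap 0.0019
B3 [0.4349 0.0396 0.185 ] gap 0.0014
  width 0.12964692465952166 yaw -23.488947995097384
B4 [ 0.5203 -0.0899  0.2314] gap 0.0012
B4 [ 0.4033 -0.0379  0.2318] gap 0.0027
  width 0.1279788445417314 yaw -23.961334690110093
B5 [ 0.4973 -0.1436  0.189 ] gap 0.0021
B5 [ 0.3802 -0.0923  0.1902] gap 0.0011
  width 0.12780687228017942 yaw -23.658900010189456
0 top [[0.5427029878252033, 0.30616522263536866], [0.3567934248011284, -0.1312953386743759], [0.49508058442483727, -0.1943273876686756]] scene [[0.6724387300551985, 0.2493679358625024], [0.5303351748529886, 0.30217372105460677], [0.4795801852744148, -0.1943472753217701]] 0.47532526581830176 0.1519749246330227 0.48381567454069224
0.015 top [[0.5393412771294851, 0.30221068120908634], [0.35579294249362836, -0.12969371462273355], [0.49232372357651266, -0.19192519660460033]] scene [[0.6808367807825064, 0.25439374447579255], [0.5405083515865221, 0.30653989154385225], [0.490387382049308, -0.1837786749774053]] 0.4692881825557147 0.15004469844936838 0.47777195674014394
vase [0.7371 0.1345 0.195 ]
mug [ 0.3212 -0.002   0.082 ]
jar [0.4287 0.2351 0.075 ]
stone [ 0.6184 -0.0595  0.02  ]
tile [0.3725 0.1406 0.009 ]
```

The tall board is ambiguous by eye between the right-leaning boards, whose top corners in the scene crop are B2 (187,243), B3 (142,192), B4 (93,92) and B5 (64,90). Only B4, in the 4th slot, tops out at 0.231 m. The others reach 0.186–0.191 m, as expected for 180 mm boards. Both enlarged crops agree with this. So I tip B2, B3 and then B4 left, and leave B5 alone.

```bash
cat >> h.py <<'E'
from scipy.spatial.transform import Rotation as R
yaw=np.radians(-23.5);X=np.array([np.cos(yaw),np.sin(yaw),0]);Y=np.array([-np.sin(yaw),np.cos(yaw),0])
C=np.array([.5131,.0569,0])
def P(s,z): return C+s*Y+[0,0,z]
def quat():
    best=None
    for sg in(1,-1):
        y=sg*X;z=np.array([0,0,-1.]);M=np.c_[np.cross(y,z),y,z]
        q=R.from_matrix(M).as_quat()[[3,0,1,2]]
        j=inverse_kinematics(P(0,.3),q)
        if j is not None:
            c=np.abs(np.array(j)-get_joint_pos()).max()
            if best is None or c<best[0]: best=(c,q)
    return best[1]
def push(slot,off,z,q):
    move_pose(P(slot-off,.29),q)
    print("down hit",movel(P(slot-off,z),v=.12,until_force=4),get_tcp_pos())
    print("push hit",movel(P(slot+.014,z),v=.06,until_force=15),get_tcp_pos(),get_ft_force())
    wait(.3); movel(P(slot+.010,.29),v=.2); wait(.3)
    print("t",get_time())
def snap(k):
    a=read_camera("scene")[140:310,235:385];b=read_camera("top")[130:270,145:345]
    a=cv2.resize(a,(371,420),interpolation=cv2.INTER_CUBIC);b=cv2.resize(b,(400,280),interpolation=cv2.INTER_CUBIC)
    o=np.zeros((420,780,3),np.uint8);o[:,:371]=a;o[:280,375:775]=b
    cv2.imwrite(f"pics/{k}.png",cv2.cvtColor(o,cv2.COLOR_RGB2BGR))
E
python3 - <<'E'
from h import *
command_gripper(0.)
p=np.array(get_tcp_pos());movel(p+[0,0,.08],v=.2)
q=quat();push(.072,.084,.16,q);snap("b2")
E
```

```text
down hit False [0.5089 0.0459 0.1606]
push hit False [0.5473 0.1355 0.16  ] [0.2557 0.2546 0.7382]
t 8.775
```

View pics/b2.png

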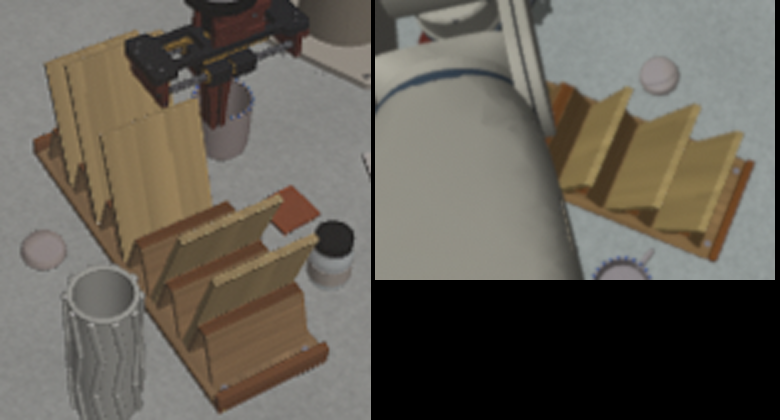

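Board 2 now leans left, next to the leftmost board (scene half: top edges at (230,220) and (265,265)). The other boards haven't moved. Next is the third board.

```bash
python3 - <<'E'
from h import *
q=get_ee_rot();push(0,.084,.16,q);snap("b3")
E
```

```text
down hit False [ 0.4802 -0.0201  0.1606]
push hit False [0.5186 0.0695 0.16  ] [0.6263 0.2045 0.0947]
t 13.9917
```

View pics/b3.png

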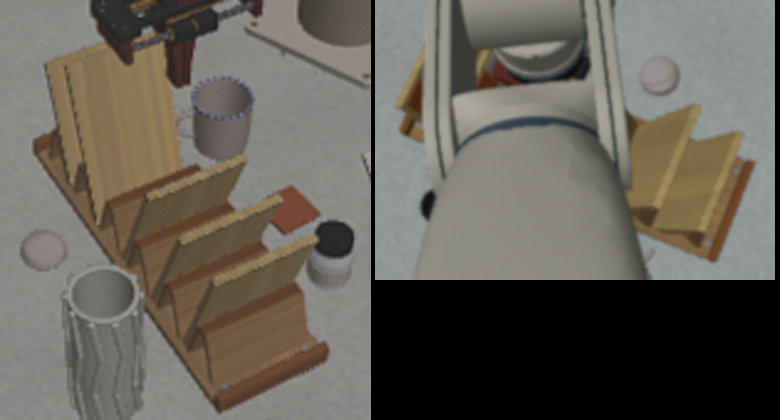

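Three boards lean left (scene half: tops at (195,190), (230,220) and (265,265)). The tall board at (125,120) and board_right at (60,110) still lean right. Next is the tall board, with a shallower insertion so the gripper body stays above it.

```bash
python3 - <<'E'
from h import *
q=get_ee_rot();push(-.072,.093,.175,q)
movel(P(-.062,.36),v=.2)
movej([1.306]+list(get_joint_pos()[1:]));wait(.5);snap("b4")
print(get_time())
cv2.imwrite("pics/top1.png",cv2.cvtColor(read_camera("top"),cv2.COLOR_RGB2BGR))
E
```

```text
down hit False [ 0.4479 -0.0944  0.1755]
push hit False [0.4899 0.0035 0.175 ] [-0.1329 -0.6748 -0.2648]
t 19.1917
22.45
```

View pics/b4.png

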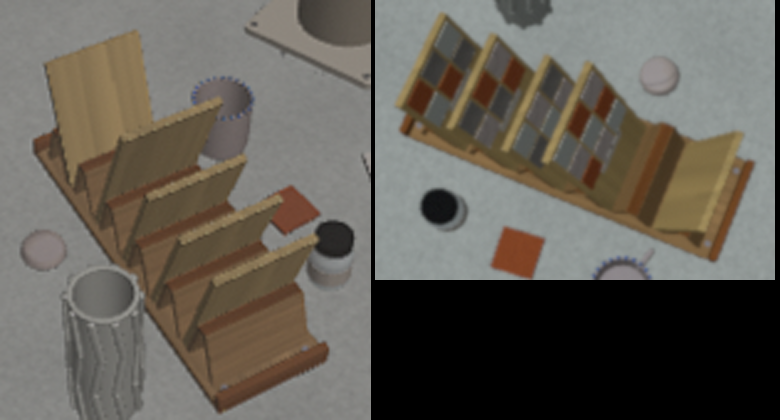

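The four left boards, including the tall one (top edge at (170,130)), lean left. board_right at (95,100) still leans right. The gap is at the tall board, and the bystanders in view haven't moved.

```bash
python3 -c "
from station import *
print(job_done())"
```

```text
the job is handed in; nothing more can be done
None
```

The rack is open at the tall board: it and the three boards to its left lean left, board_right still leans right, no bystander in view of the last pictures moved, and the job was handed in about 22 s into the run.

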